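Flip open the recipe box and free its cards

TASK

Open the wooden recipe box: with your fingertips lift the brass lip on its lid (on the right-hand side) and flip the lid over until it rests fully open by itself, and let go. Then reach in with a fingertip and push the green-edged card-keeper flap over backwards, towards the open lid, so that it leans back off the cards by itself. Work gently; do not lift, tilt or shove the box, and leave the other things where they are.

Things in the scene. Friction and masses are not known exactly. Their poses are not given: they have to be found in the camera images.
- recipe_box: Loose wooden recipe-card box, about 1.5 kg, 7 mm walls, 74 mm high, 95 with lid shut. Origin: centre of its underside; z up. -x is its front with the lip, to the robot's right; +x its back with the hinge, to the left. Wall outsides x -44 and +48, y +-66 mm; inside x -37 to +41, y +-59; paper cards stand at x -29 to +18 up to z 62.
- recipe_box_lid (a joint): Lid hinge, rad: 0 shut, 1.745 fully open against its stop (lid leaning back past upright). Axis along the box's y at x = +50, z = 75 mm in the box's frame. Lid about 0.25 kg, 95 x 137 mm, top at z = 95 mm when shut; easy hinge: it falls shut below about 1.27 rad and falls fully open beyond. About 1.5 N upward at the lip lifts it.
- lip_edge (a point): Middle of the outer edge of the brass lift lip on the lid's front. Lip: 80 mm wide along the box's y, 4 thick, flared out and up by 30 degrees from (x -47, z 81) to this edge at (x -73, z 96 mm, box frame, shut). Nothing is under it: a fingertip can hook under it from the front, best with the hand tilted about 45 degrees.
- flap (a joint): Tilt of the card-keeper flap, rad: starts at about -0.75 (leaning forward over the cards, to the box's front, against its stop), 0 upright, +0.35 leaning back against its stop; light (50 g), swings freely and falls to either side of upright. Axis along the box's y at x = +24, z = 58 mm in the box's frame.
- flap_edge (a point): Middle of the flap's free edge, 36 mm from its axis. The flap is a thin white plastic strip, 104 mm wide along the box's y, 3 to 4 mm thick, with a green band 10 mm wide along this edge; at the start the edge is at x = 0, z = 84 mm in the box's frame. In front of it, above the cards and behind the front wall, 35 mm along x is free for a fingertip.
- spice_tin: Loose small round spice tin, 46 mm across, 48 high, close beside the box on its +y side (nearest the robot). Origin: centre of its underside. Leave it.
- timer: Loose round kitchen timer, 66 mm across, 50 high, close beside the box on its -y side (far from the robot). Origin: centre of its underside. Leave it.
- walnut_1: Loose walnut, about 38 x 33 x 28 mm, before the lip side of the box, nearer the robot. Origin: its underside. Leave it.
- walnut_2: Loose walnut, about 38 x 34 x 29 mm, before the lip side of the box, further from the robot. Origin: its underside. Leave it.
- cutter_round: Loose round metal cookie cutter, 56 mm across, 26 high, further to the right. Origin: centre of its underside. Leave it.
- ribbon_reel: Loose ribbon reel, 68 mm across, 26 high, further to the left. Origin: centre of its underside. Leave it.
- turned_bowl: Loose dark wooden bowl, 181 mm across, 52 high, far to the right. Origin: centre of its underside. Leave it.

How it is judged:
By the outcome, as a careful person would: the job done as asked, in the order asked, and still so for the second after the job is handed in, with the robot touching nothing.
It also fails if it takes over 53 s, if anything falls off the work surface, if the arm or the gripper's body presses on something with over 40 N, if the wrist force passes 120 N, or if a joint passes its speed limit or range.

ROBOT

A 6-joint arm with a two-finger parallel gripper is mounted at the origin on a cart in front of the work surface, level with it; the furniture and walls round the work are solid. World frame = base frame: x ahead of the robot, y to its left, z up, the work surface at z = 0. Lengths are in m, angles in rad, forces in N, time in s.
With the tool pointing down it reaches from about 0.275 to 0.75 m from the base axis. Payload 10.2 kg.
Tool frame: the origin (TCP) lies on the mounting face of the last link; the fingertips stand 173 mm ahead of it and the grasp point (between the pads) lies 155 mm ahead of it (hold_point_z is the distance from the TCP to the grasp point, in m); z points along the fingers, y is the line along which they close (so a half turn about z gives the same grasp; the last joint's range is limited). The gripper opens to 85 mm and grips with 20 to 120 N. Pads are 22 mm wide; open, the fingers measure 114 mm over their backs; the gripper's body (76 mm by 85 mm) begins 54 mm behind the grasp point. The pads swing forward as they close: fully open they stand 13 mm farther back than shut.
Start: joints at [-1.522, 0.313, 1.498, -0, 1.331, -0.223], TCP at [0.141, -0.506, 0.405] pointing down, gripper open.
Joint ranges: [-2.94, 2.94], [-0.97, 2.17], [0.19, 2.56], [-1.23, 4.37], [0.02, 3.11], [-2.88, 2.88]. Speed limits (rad/s): [2.39, 2.39, 3.01, 3.14, 3.14, 3.14].

INTERFACE

Orientations are given as [roll, pitch, yaw] about the fixed x, y, z axes, in that order (R = Rz(yaw) Ry(pitch) Rx(roll)).
In Python, from workcell import * gives the robot as it stands.
- The arm moves only by the tool play_rows, never from a script. Its argument "steps" is a list of rows, each a list of 3 entries, a list of its own where there are three numbers: the turn, a rotation vector about the tool's x, y, z in rad, then the shift along the tool's x, y, z in cm, then the finger opening in cm, from 0 to 8.54. A call has 1 to 5 rows; each row is the pose to reach, as a shift and turn from the pose commanded when the call began, along the tool's axes at that moment; what a row does not reach only later rows make up. A row lasts 1/12 s, in which the tool goes at most 41.7 mm and 7.16 degrees, less where a joint would pass 70% of its speed; a pose out of reach is approached as far as the arm can. A call with a gripper value outside its range is refused whole. The fingers move at their own pace and stop on an object; "squeeze" is the grip in N (left out, the last holds). Time passes only in rows, so rows that repeat a pose let the fingers close. It gives the time, the measured TCP pose, the force, the opening and the grip force at its end, in the units of the state.
- state(): the state, without advancing time (a new reading comes with each control period).
- snapshot(name): name is "scene" or "top" or "wrist"; returns (picture, depth): 384x512x3 uint8, red, green, blue; 384x512 float32, m along the optical axis (not along the pixel's ray), 0 where there is no reading.
- calibration(name): a dict with "mtx" (3x3 intrinsics, pixels), "k1" (the pictures are not rectified: a ray, as slopes to the right and down, at radius r is drawn at 1 + k1 r^2 times it, then the intrinsics apply), "extrinsics" (4x4, takes a point from world to camera coordinates). Camera axes: x right, y down, z forward; pixel columns grow to the right and rows downward; lengths in m; the calibration is good to about 2 mm. A picture is of the moment at which its call begins: read the wrist's pose just before it. calibration takes no time and is no camera call; for the wrist camera it gives the pose at the moment of the call.
- sign_off(): hands the job in; it is judged then, once.
Trained networks look in the newest picture that a camera, given by its name, has taken for a name from the list of things; names that differ only in an ending like _2 or _b are one class to them, and where a whole thing is asked for, a point or a joint stands for the part that bears it (a point fixed in the world has none). Each returns a list of dicts, best first, with "conf" (0 to 1); they miss things now and then, are a little off and sometimes report something else, mostly with a low value. They report only what shows in the picture. A call takes as long as a camera call.
- boxes_of(target, camera): "xy" ([column, row] in pixels, amid what is visible of it).
The state is a dict: "time_s": time; "joint_pos": joint angles; "qvel": joint speeds; "joint_efforts": joint torques, N m; "eef_pos": TCP position; "tool_rot": TCP orientation; "wrist_force": force on the tool from outside, world axes, zero at the start; "ft_torque": the same for the moment, N m; "opening": finger opening in m; "grip_force": force on a finger pad.
Only numpy, scipy, OpenCV 4.12 (cv2) and the standard library are available. Lean on these libraries where they do the work, as an engineer would, in place of code of your own. Each camera call takes 0.05 s, during which the arm holds its last target. There are 200 camera calls.

## Working session

There is one attempt and no reset: what is moved stays moved. The work goes in short steps, Python scripts to look and compute and a tool call to move; the robot and the scene stay as the last step left them, time stands still between calls to the robot, and variables do not carry over. Pictures are saved under pics/ and viewed, at most 10 in all, crops included, and the job is handed in when it is done.

Besides the shell and the picture viewer there is one more tool, called after "Call:" as a command line: name --argument value ..., lists and objects as JSON in quotes. play_rows: Moves the arm, as the interface text tells. Its arguments: {"type":"object","properties":{"steps":{"type":"array","items":{"type":"array"}},"squeeze":{"type":"number"}},"required":["steps"]}

```bash
mkdir -p pics; cat > h.py <<'E'
from workcell import *
import numpy as np, cv2
from scipy.spatial.transform import Rotation as R
def px2w(c,uv,d):
    K=np.array(c["mtx"]);k=c["k1"]
    s=cv2.undistortPoints(np.array([[uv]],float),K,np.array([k,0,0,0.]))[0,0]
    # distortion: r_d = r(1+k1 r^2), same as OpenCV
    p=np.array([s[0]*d,s[1]*d,d,1.])
    return (np.linalg.inv(np.array(c["extrinsics"]))@p)[:3]
def w2px(c,p):
    E=np.array(c["extrinsics"]);r,_=cv2.Rodrigues(E[:3,:3])
    q,_=cv2.projectPoints(np.array(p,float).reshape(-1,1,3),r,E[:3,3],np.array(c["mtx"]),np.array([c["k1"],0,0,0.]))
    return q[:,0]
def cloud(c,dep):
    h,w=dep.shape;uu,vv=np.meshgrid(np.arange(w),np.arange(h))
    s=cv2.undistortPoints(np.stack([uu,vv],-1).reshape(-1,1,2).astype(float),np.array(c["mtx"]),np.array([c["k1"],0,0,0.])).reshape(h,w,2)
    P=np.dstack([s[...,0]*dep,s[...,1]*dep,dep,np.ones_like(dep)])@np.linalg.inv(np.array(c["extrinsics"])).T
    P=P[...,:3];P[dep<=0]=np.nan
    return P
E
cat > a.py <<'E'
from h import *
s=state();print(s)
for n in("top","scene"):
    im,d=snapshot(n);c=calibration(n);cv2.imwrite(f"pics/{n}0.png",im[...,::-1])
    P=cloud(c,d);np.savez(f"{n}0.npz",P=P,im=im)
    for t in["recipe_box","lip_edge","spice_tin","timer","walnut_1","cutter_round","ribbon_reel","turned_bowl"]:
        print(n,t,[(np.round(b["xy"]).tolist(),round(b["conf"],2),np.round(px2w(c,b["xy"],d[int(b["xy"][1]),int(b["xy"][0])]),3).tolist()) for b in boxes_of(t,n)[:3]])
E
python3 a.py
```

```text
{'time_s': 0.0, 'joint_pos': array([-1.52240224e+00,  3.13463264e-01,  1.49845292e+00,  1.86313884e-07,
        1.33102705e+00, -2.23415340e-01]), 'qvel': array([ 2.28365207e-05, -2.22871684e-04, -1.20878643e-03,  8.03400846e-04,
       -1.34930098e-03, -4.79815148e-04]), 'joint_efforts': array([ 7.26265607e-04, -4.12262785e+01, -2.59743673e+01, -9.79528522e-05,
        4.11902263e-03,  3.96661136e-06]), 'eef_pos': array([ 0.14092781, -0.50568899,  0.40412218]), 'tool_rot': array([-3.14027568e+00, -2.99413610e-04,  2.71809181e-01]), 'wrist_force': array([ 0.06804564, -0.05288828, -0.31324765]), 'ft_torque': array([ 0.02271875,  0.0114474 , -0.00308686]), 'grip_force': 0.0, 'opening': 0.0855456495433267}
top recipe_box [([232.0, 201.0], 0.97, [0.572, 0.008, 0.095])]
top lip_edge [([230.0, 196.0], 0.65, [0.589, 0.019, 0.094])]
top spice_tin [([214.0, 233.0], 0.66, [0.469, 0.043, 0.049])]
top timer [([245.0, 172.0], 0.84, [0.702, -0.001, 0.031])]
top walnut_1 [([274.0, 196.0], 0.55, [0.646, -0.115, 0.023])]
top cutter_round [([248.0, 168.0], 0.61, [0.714, -0.01, 0.043]), ([339.0, 227.0], 0.43, [0.598, -0.35, -0.005])]
top ribbon_reel [([128.0, 214.0], 0.88, [0.476, 0.346, 0.009])]
top turned_bowl [([396.0, 269.0], 0.86, [0.499, -0.549, 0.013])]
scene recipe_box [([236.0, 210.0], 0.8, [0.554, 0.069, 0.094])]
scene lip_edge [([239.0, 202.0], 0.96, [0.58, 0.024, 0.094]), ([288.0, 214.0], 0.29, [0.473, -0.113, 0.025])]
scene spice_tin [([265.0, 230.0], 0.54, [0.463, 0.041, 0.043])]
scene timer [([211.0, 206.0], 0.63, [0.717, 0.015, 0.028])]
scene walnut_1 [([237.0, 211.0], 0.24, [0.552, 0.069, 0.092])]
scene cutter_round []
scene ribbon_reel [([192.0, 288.0], 0.9, [0.465, 0.353, 0.025])]
scene turned_bowl [([324.0, 168.0], 0.71, [0.56, -0.549, 0.029])]
```

```bash
cat > b.py <<'E'
from h import *
z=np.load("top0.npz");P=z["P"];im=z["im"]
cr=im[120:280,150:330][...,::-1];cv2.imwrite("pics/topc.png",cv2.resize(cr,None,fx=4,fy=3.5,interpolation=cv2.INTER_CUBIC))
im2=np.load("scene0.npz")["im"];cv2.imwrite("pics/scenec.png",cv2.resize(im2[130:330,130:390][...,::-1],None,fx=3,fy=3,interpolation=cv2.INTER_CUBIC))
m=(np.abs(P[...,2]-.095)<.006)&(np.abs(P[...,0]-.58)<.12)&(np.abs(P[...,1]-.02)<.15)
q=P[m][:,:2].astype(np.float32);print(len(q),cv2.minAreaRect(q),np.median(P[m][:,2]),cv2.boxPoints(cv2.minAreaRect(q)))
E
python3 b.py
```

```text
1335 ((0.5867939591407776, 0.007467381656169891), (0.12314449995756149, 0.1373281031847), 80.72783660888672) 0.09487411479021235 [[ 0.5091063  -0.04223692]
 [ 0.6446401  -0.06436382]
 [ 0.66448164  0.05717169]
 [ 0.52894783  0.07929859]]
```

View pics/topc.png

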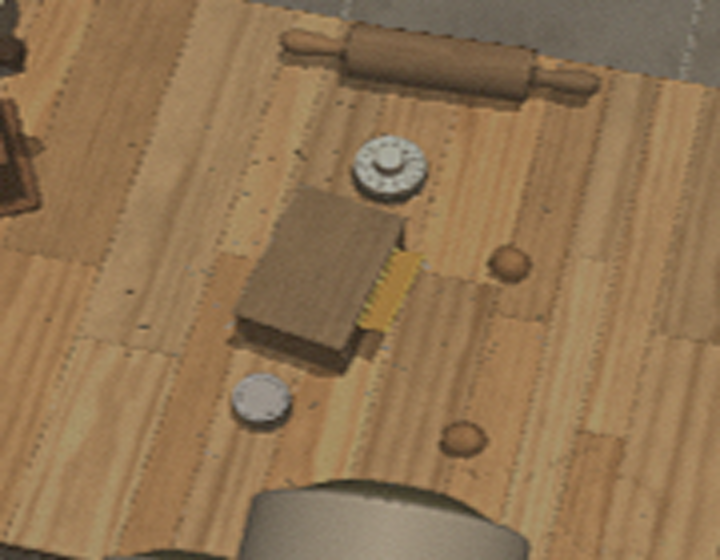

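View pics/scenec.png

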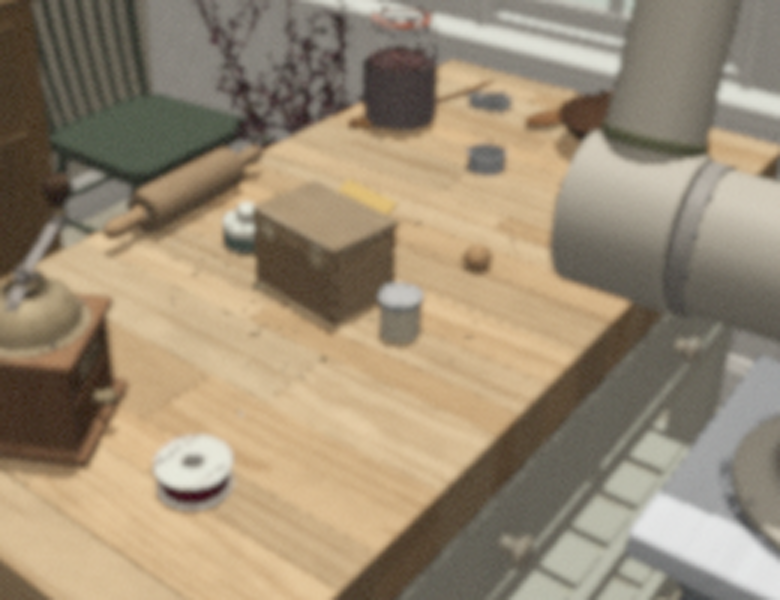

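The views show the box at about (0.587, 0.018), with its lid centre at crop pixel (318,270) in the top view and the brass lip to the right at (390,290). The tin is at (262,400), the timer at (390,168) and the walnuts at (510,262) and (463,438). I'll go to a tilted pre-pose and look with the wrist camera.

```bash
cat >> h.py <<'E'
import os,json
BOX=json.load(open("box.json")) if os.path.exists("box.json") else [.5886,.0188,1.409]
def b2w(p):  # box (x,y,z) mm -> world m
    c,s=np.cos(BOX[2]),np.sin(BOX[2]);p=np.array(p,float)/1000
    return np.array([BOX[0]+c*p[0]-s*p[1],BOX[1]+s*p[0]+c*p[1],p[2]])
def toolR(th): return R.from_euler("z",BOX[2])*R.from_euler("x",np.pi)*R.from_euler("y",th)
def goal(C,th,y=0,L=173.,hw=11.):  # upper tip corner C=(x,z) box mm, hand tilt th -> R,tcp
    Rt=toolR(th);a=np.array([np.sin(th),-np.cos(th)]);n=np.array([np.cos(th),np.sin(th)])
    p=np.array(C)-hw*n-L*a
    return Rt,b2w([p[0],y,p[1]])
def rel(g,s=None,base=None):
    if base is None:
        s=s or state();R0=R.from_euler("xyz",s["tool_rot"]);p0=s["eef_pos"]
    else: R0,p0=base
    return np.round((R0.inv()*g[0]).as_rotvec(),3).tolist(),np.round(R0.inv().apply(g[1]-p0)*100,2).tolist()
E
python3 -c "
from h import *
print(rel(goal((-141,170),.785)))"
```

```text
([0.445, 0.697, -1.076], [45.82, -13.91, 12.01])
```

Call:
play_rows --steps '[[[0.445,0.697,-1.076],[45.8,-13.9,12.0],0],[[0.445,0.697,-1.076],[45.8,-13.9,12.0],0],[[0.445,0.697,-1.076],[45.8,-13.9,12.0],0],[[0.445,0.697,-1.076],[45.8,-13.9,12.0],0],[[0.445,0.697,-1.076],[45.8,-13.9,12.0],0]]' --squeeze 20

```text
time_s: 1.32
eef_pos: [0.3128, -0.396, 0.3538]
tool_rot: [-3.019, -0.361, 0.756]
wrist_force: [-0.1, -0.9, 0.2]
opening: 0.0255
grip_force: 0.0
```

```bash
python3 -c "
from h import *
print(state()['joint_pos'],rel(goal((-141,170),.785)))"
```

```text
[-1.18236512  0.3489106   1.60248558  0.28908837  1.44840924 -0.46253945] ([0.239, 0.373, -0.575], [22.82, 7.12, 15.25])
```

Call:
play_rows --steps '[[[0.22,0.34,-0.52],[20.8,6.6,14.0],0],[[0.22,0.34,-0.52],[20.8,6.6,14.0],0],[[0.22,0.34,-0.52],[20.8,6.6,14.0],0],[[0.22,0.34,-0.52],[20.8,6.6,14.0],0],[[0.22,0.34,-0.52],[20.8,6.6,14.0],0]]'

```text
time_s: 1.73
eef_pos: [0.4841, -0.2893, 0.3014]
tool_rot: [-3.095, -0.734, 1.297]
wrist_force: [0.1, -0.8, 0.7]
opening: 0.0001
grip_force: 0.0
```

```bash
python3 -c "
from h import *
print(state()['joint_pos'],rel(goal((-141,170),.785)))"
```

```text
[-0.82797313  0.56055988  1.46869653  0.57590632  1.59330787 -0.70353293] ([0.031, 0.049, -0.082], [3.0, 4.99, 4.74])
```

Call:
play_rows --steps '[[[0.0,0.0,-0.02],[1.0,2.8,2.5],0],[[0.0,0.0,-0.02],[1.0,2.8,2.5],0],[[0.0,0.0,-0.02],[1.0,2.8,2.5],0]]'

```text
time_s: 1.98
eef_pos: [0.5162, -0.2728, 0.2878]
tool_rot: [-3.109, -0.732, 1.319]
wrist_force: [0.4, -0.2, -0.2]
opening: 0.0
grip_force: 0.0
```

```bash
cat > w.py <<'E'
from h import *
import sys
k=sys.argv[1]
s=state();print(np.round(s["joint_pos"],3),s["wrist_force"],rel(goal((-141,170),.785),s))
c=calibration("wrist");im,d=snapshot("wrist");P=cloud(c,d);np.savez(f"w{k}.npz",P=P,im=im)
print([ (b["xy"],b["conf"]) for b in boxes_of("lip_edge","wrist")])
o=im[...,::-1].copy()
ct,dt=calibration("scene"),snapshot("scene")
s2=ct;i2=dt[0][...,::-1].copy();np.savez(f"s{k}.npz",P=cloud(ct,dt[1]),im=dt[0])
cv2.imwrite(f"pics/w{k}.png",np.hstack([cv2.resize(o,(400,300)),cv2.resize(i2[100:310,140:420],(400,300))]))
E
python3 w.py 1
```

```text
[-0.768  0.611  1.422  0.6    1.56  -0.677] [ 0.39987942 -0.22197776 -0.15278958] ([0.029, 0.052, -0.066], [2.06, 2.26, 2.21])
[([266.2, 86.7], 0.73)]
```

View pics/w1.png

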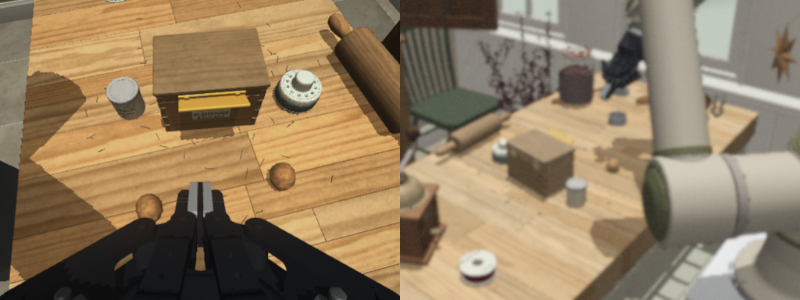

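The wrist view (left half) shows the box with the lip at about (213,102), both walnuts, and the closed fingertips at (200,183). Next I'll refine the box pose and the fingertip length from the wrist depth.

```bash
cat > c.py <<'E'
from h import *
z=np.load("w1.npz");P=z["P"];s=state()
m=(np.abs(P[...,2]-.095)<.005)&(np.abs(P[...,0]-.58)<.12)&(np.abs(P[...,1]-.02)<.12)
q=P[m];print(len(q),np.median(q[:,2]))
yel=z["im"].astype(int);ym=(yel[...,0]-yel[...,2]>110)&(yel[...,0]>170)
lip=m&ym; 
t=m&~ym
for nm,mm in(("lid",t),("all",m)):
    n,l,st,_=cv2.connectedComponentsWithStats(mm.astype(np.uint8));i=1+st[1:,4].argmax()
    r=cv2.minAreaRect(P[l==i][:,:2].astype(np.float32));print(nm,r)
y=P[ym&(P[...,2]>.07)&(np.abs(P[...,1]+.02)<.08)]
print("lip",len(y),y.min(0),y.max(0),y.mean(0))
# in box frame
c,sn=np.cos(BOX[2]),np.sin(BOX[2]);dx=y[:,:2]-np.array(BOX[:2]);bx=dx@[c,sn];by=dx@[-sn,c]
print("lip box x",np.percentile(bx,[1,50,99])*1000,"y",np.percentile(by,[1,50,99])*1000,"z",np.percentile(y[:,2],[1,50,99]))
R0=R.from_euler("xyz",s["tool_rot"]);T=R0.inv().apply(P.reshape(-1,3)-s["eef_pos"])*1000
k=(np.abs(T[:,0])<25)&(np.abs(T[:,1])<25)&(T[:,2]>100)&(T[:,2]<200)
T=T[k];print("tip",len(T),np.percentile(T,[0,2,50,98,100],axis=0))
E
python3 c.py
```

```text
11926 0.09449729685148256
lid ((0.5887609124183655, 0.01698063313961029), (0.09696239978075027, 0.13661997020244598), 81.38382720947266)
all ((0.5887609124183655, 0.01698063313961029), (0.09696239978075027, 0.13661997020244598), 81.38382720947266)
lip 1455 [ 0.54011334 -0.06172588  0.08310286] [ 0.62006698 -0.02460197  0.0983895 ] [ 0.58003578 -0.04354793  0.09100841]
lip box x [-75.27163672 -63.32144729 -48.893233  ] y [-39.78689471  -1.71762989  36.84683519] z [0.08392443 0.09067151 0.09702578]
tip 10263 [[-1.18862791e+01 -2.49924221e+01  1.00003605e+02]
 [-7.32811143e+00 -2.40981260e+01  1.00648357e+02]
 [ 1.14012322e+01 -7.64020021e-02  1.22754354e+02]
 [ 1.74582687e+01  2.40930571e+01  1.66183122e+02]
 [ 1.82643614e+01  2.49990729e+01  1.72789133e+02]]
```

```bash
echo '[0.589,0.0155,1.417]'>box.json; cat > g.py <<'E'
from h import *
import sys
s=state();print("now C box:",end=" ")
def C_of(s,L=173.,hw=11.):
    R0=R.from_euler("xyz",s["tool_rot"]);p=s["eef_pos"]+R0.apply([hw/1000,0,L/1000])
    c,sn=np.cos(BOX[2]),np.sin(BOX[2]);d=p[:2]-BOX[:2];z=R0.apply([0,0,1])
    th=np.arctan2(z[0]*c+z[1]*sn,-z[2])
    return np.round([(d@[c,sn])*1000,(d@[-sn,c])*1000,p[2]*1000,th],2)
print(C_of(s),"F",np.round(s["wrist_force"],2),"t",s["time_s"],"j",np.round(s["joint_pos"],2))
for a in sys.argv[1:]:
    v=list(map(float,a.split(",")));print(v,rel(goal(v[:2],v[2]),s))
E
python3 g.py=-1 2>/dev/null; python3 g.py " -95,80,.785" " -61,73,.785"
```

```text
now C box: [-174.64   21.86  167.89    0.73] F [-0.51 -0.69  0.5 ] t 2.1333 j [-0.77  0.61  1.42  0.6   1.56 -0.68]
[-95.0, 80.0, 0.785] ([0.039, 0.053, -0.074], [-0.69, 2.52, 12.03])
[-61.0, 73.0, 0.785] ([0.039, 0.053, -0.074], [1.36, 2.27, 14.82])
```

Call:
play_rows --steps '[[[0.04,0.053,-0.074],[-0.3,1.3,4.0],0],[[0.04,0.053,-0.074],[-0.7,2.5,8.0],0],[[0.04,0.053,-0.074],[-0.7,2.5,11.0],0],[[0.04,0.053,-0.074],[-0.7,2.5,12.0],0],[[0.04,0.053,-0.074],[-0.7,2.5,12.0],0]]'

```text
time_s: 2.55
eef_pos: [0.5542, -0.2058, 0.1933]
tool_rot: [-3.136, -0.787, 1.416]
wrist_force: [-0.2, 0.6, 0.3]
opening: 0.0001
grip_force: 0.0
```

```bash
python3 g.py " -61,73,.785"
```

```text
now C box: [-93.74   1.26  78.96   0.79] F [-0.2   0.57  0.27] t 2.55 j [-0.64  0.75  1.46  0.68  1.41 -0.77]
[-61.0, 73.0, 0.785] ([-0.005, -0.002, -0.001], [1.92, 0.06, 2.74])
```

Call:
play_rows --steps '[[[0,0,0],[0.7,0.1,0.9],0],[[0,0,0],[1.3,0.1,1.8],0],[[0,0,0],[1.9,0.1,2.7],0],[[0,0,0],[1.9,0.1,2.7],0]]'

```text
time_s: 2.88
eef_pos: [0.5607, -0.1728, 0.1893]
tool_rot: [-3.141, -0.785, 1.42]
wrist_force: [-0.5, 0.5, 0.0]
opening: 0.0003
grip_force: 0.0
```

```bash
python3 g.py " -61,78,.785" " -61,80,.785" " -61,83,.785" ; python3 w.py 2
```

```text
now C box: [-60.25  -0.4   74.72   0.79] F [-0.47  0.49  0.  ] t 2.8833 j [-0.59  0.75  1.49  0.71  1.37 -0.76]
[-61.0, 78.0, 0.785] ([-0.003, -0.0, 0.002], [0.19, -0.09, -0.29])
[-61.0, 80.0, 0.785] ([-0.003, -0.0, 0.002], [0.33, -0.09, -0.43])
[-61.0, 83.0, 0.785] ([-0.003, -0.0, 0.002], [0.54, -0.09, -0.64])
[-0.59   0.747  1.49   0.711  1.37  -0.758] [-0.46651809  0.4905228   0.00322788] ([-0.003, -0.0, 0.002], [1.04, -0.12, -12.45])
[([253.5, 138.6], 0.98)]
```

View pics/w2.png

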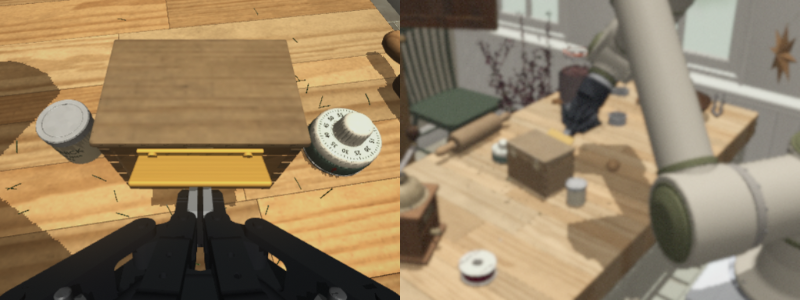

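The fingertips are under the middle of the lip, at (200,190), and the measured force is zero. I'll start lifting along the hinge arc.

```bash
cat > arc.py <<'E'
from g import *
def lid(t,C0=(-61,82),th0=.785):
    d=np.array(C0)-[50,75];c,sn=np.cos(t),np.sin(t)
    return goal((50+c*d[0]+sn*d[1],75-sn*d[0]+c*d[1]),th0-t)
def rows(ts):
    for t in ts: r=rel(lid(t),s);print(round(t,3),np.round(r[0],3).tolist(),r[1])
E
cat > l.py <<'E'
import sys;a=[float(x) for x in sys.argv[1:]];sys.argv=sys.argv[:1]
from arc import *
rows(a)
E
python3 l.py 0 .05 .11 .18 .25
```

```text
now C box: [-62.    -0.79  74.54   0.78] F [-0.03 -0.04 -0.78] t 3.0333 j [-0.59  0.75  1.49  0.71  1.37 -0.76]
0.0 [-0.002, 0.0, 0.001] [0.6, -0.11, -0.46]
0.05 [-0.002, -0.05, 0.002] [1.89, -0.11, -0.85]
0.11 [-0.002, -0.11, 0.002] [3.46, -0.11, -1.23]
0.18 [-0.002, -0.18, 0.002] [5.32, -0.11, -1.56]
0.25 [-0.002, -0.25, 0.002] [7.2, -0.1, -1.75]
```

Call:
play_rows --steps '[[[0,0,0],[0.6,-0.1,-0.5],0],[[0,-0.05,0],[1.9,-0.1,-0.85],0],[[0,-0.11,0],[3.45,-0.1,-1.2],0],[[0,-0.18,0],[5.3,-0.1,-1.55],0],[[0,-0.25,0],[7.2,-0.1,-1.75],0]]'

```text
time_s: 3.45
eef_pos: [0.5654, -0.1365, 0.2532]
tool_rot: [-3.141, -0.532, 1.418]
wrist_force: [-1.2, -1.4, -0.3]
opening: -0.0
grip_force: 0.4
```

```bash
python3 l.py .25 .32 .40 .48 .56 .64;python3 w.py 3
```

```text
now C box: [-56.64   0.2  109.69   0.53] F [-1.22 -1.42 -0.32] t 3.45 j [-0.51  0.61  1.49  0.52  1.28 -0.57]
0.25 [-0.001, 0.003, 0.0] [-0.01, 0.01, 0.08]
0.32 [-0.001, -0.067, 0.0] [1.8, 0.01, -0.45]
0.4 [-0.001, -0.147, 0.0] [3.91, 0.01, -0.9]
0.48 [-0.001, -0.227, 0.001] [6.05, 0.01, -1.19]
0.56 [-0.001, -0.307, 0.001] [8.21, 0.01, -1.3]
0.64 [-0.001, -0.387, 0.001] [10.37, 0.01, -1.24]
[-0.507  0.614  1.492  0.519  1.279 -0.568] [-1.21908143 -1.41953593 -0.31904483] ([-0.001, 0.253, 0.0], [-8.52, -0.0, -8.65])
[([255.0, 144.6], 0.93)]
```

View pics/w3.png

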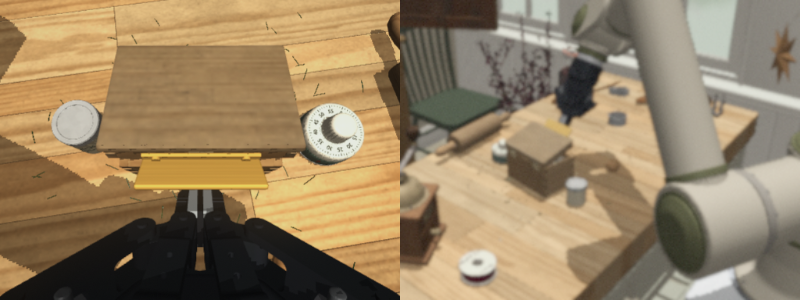

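The lid is opening: there's a gap under it at (200,155), and the lip rests on the fingertips at (203,190). I'll carry on.

Call:
play_rows --steps '[[[0,-0.067,0],[1.8,0,-0.45],0],[[0,-0.147,0],[3.9,0,-0.9],0],[[0,-0.227,0],[6.05,0,-1.2],0],[[0,-0.307,0],[8.2,0,-1.3],0],[[0,-0.387,0],[10.35,0,-1.25],0]]'

```text
time_s: 4.02
eef_pos: [0.578, -0.055, 0.3153]
tool_rot: [-3.139, -0.146, 1.417]
wrist_force: [-1.4, -0.5, 0.4]
opening: 0.0
grip_force: 0.5
```

```bash
python3 l.py .64 .72 .80 .88 .95 1.02
```

```text
now C box: [-35.29   0.48 145.77   0.15] F [-1.45 -0.51  0.44] t 4.0167 j [-0.32  0.51  1.45  0.15  1.21 -0.22]
0.64 [-0.002, -0.001, 0.0] [0.08, 0.0, -0.11]
0.72 [-0.002, -0.081, 0.0] [2.16, 0.0, -0.7]
0.8 [-0.002, -0.161, 0.0] [4.28, 0.0, -1.12]
0.88 [-0.002, -0.241, 0.001] [6.42, 0.0, -1.37]
0.95 [-0.002, -0.311, 0.001] [8.31, 0.0, -1.45]
1.02 [-0.002, -0.381, 0.001] [10.2, 0.0, -1.4]
```

Call:
play_rows --steps '[[[0,-0.08,0],[2.15,0,-0.7],0],[[0,-0.16,0],[4.25,0,-1.1],0],[[0,-0.24,0],[6.4,0,-1.35],0],[[0,-0.31,0],[8.3,0,-1.45],0],[[0,-0.38,0],[10.2,0,-1.4],0]]'

```text
time_s: 4.43
eef_pos: [0.5932, 0.0431, 0.3439]
tool_rot: [-3.138, 0.234, 1.419]
wrist_force: [0.6, -1.3, 1.1]
opening: -0.0001
grip_force: 0.4
```

```bash
python3 l.py 1.02 1.08 1.14 1.20 1.26 1.32;python3 w.py 4
```

```text
now C box: [ -1.44   0.59 173.05  -0.23] F [ 0.6  -1.29  1.07] t 4.4333 j [-0.09  0.53  1.35 -0.24  1.29  0.13]
1.02 [-0.003, -0.001, 0.002] [-0.05, 0.01, -0.0]
1.08 [-0.003, -0.061, 0.002] [1.5, 0.01, -0.46]
1.14 [-0.003, -0.121, 0.002] [3.08, 0.01, -0.83]
1.2 [-0.003, -0.181, 0.002] [4.68, 0.01, -1.1]
1.26 [-0.003, -0.241, 0.002] [6.29, 0.01, -1.27]
1.32 [-0.003, -0.301, 0.002] [7.91, 0.02, -1.35]
[-0.092  0.527  1.35  -0.243  1.29   0.131] [ 0.60417345 -1.29231676  1.0741256 ] ([-0.004, 1.019, 0.0], [-27.71, -0.0, 12.7])
[([256.5, 147.8], 0.76), ([343.7, 227.0], 0.48)]
```

View pics/w4.png

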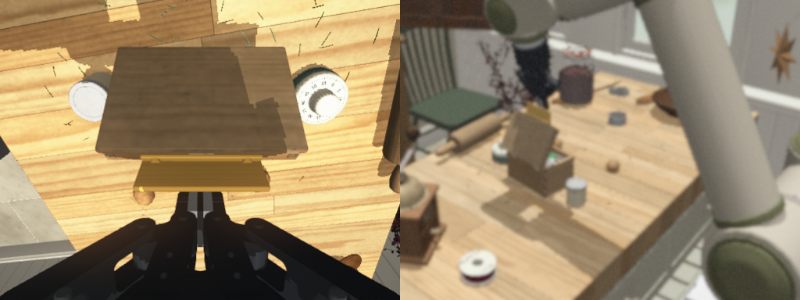

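The lid is about 60° open with the lip still riding on the fingertips (wrist view, (203,190)). I'll take the last part to past the balance point, more slowly.

Call:
play_rows --steps '[[[0,-0.06,0],[1.5,0,-0.45],0],[[0,-0.12,0],[3.1,0,-0.85],0],[[0,-0.18,0],[4.7,0,-1.1],0],[[0,-0.22,0],[5.75,0,-1.2],0],[[0,-0.26,0],[6.8,0,-1.3],0]]'

```text
time_s: 5.0
eef_pos: [0.6037, 0.1105, 0.3404]
tool_rot: [-3.137, 0.491, 1.42]
wrist_force: [0.4, -0.3, 1.1]
opening: -0.0002
grip_force: 0.0
```

```bash
python3 l.py 1.28 1.32 1.36 1.40 1.43
```

```text
now C box: [ 24.15   0.68 182.64  -0.49] F [ 0.39 -0.27  1.14] t 5.0 j [ 0.05  0.6   1.26 -0.49  1.41  0.32]
1.28 [-0.004, -0.004, 0.003] [0.09, 0.0, -0.1]
1.32 [-0.004, -0.044, 0.003] [1.13, 0.0, -0.41]
1.36 [-0.004, -0.084, 0.003] [2.17, 0.0, -0.69]
1.4 [-0.004, -0.124, 0.003] [3.23, 0.01, -0.92]
1.43 [-0.003, -0.154, 0.003] [4.02, 0.01, -1.06]
```

Call:
play_rows --steps '[[[0,-0.03,0],[0.8,0,-0.3],0],[[0,-0.06,0],[1.6,0,-0.5],0],[[0,-0.09,0],[2.4,0,-0.7],0],[[0,-0.12,0],[3.2,0,-0.9],0],[[0,-0.12,0],[3.2,0,-0.9],0]]'

```text
time_s: 5.42
eef_pos: [0.6085, 0.1435, 0.3328]
tool_rot: [-3.136, 0.612, 1.422]
wrist_force: [-0.4, -0.3, -0.4]
opening: -0.0002
grip_force: 0.0
```

```bash
python3 g.py "-40,200,0" "-60,180,.4"; cat > v.py <<'E'
from h import *
import sys
k=sys.argv[1]
for n in("scene","top"):
    im,d=snapshot(n);np.savez(f"{n}{k}.npz",P=cloud(calibration(n),d),im=im)
    globals()[n]=im[...,::-1]
cv2.imwrite(f"pics/v{k}.png",np.hstack([cv2.resize(scene[130:300,170:350],(400,400)),cv2.resize(top[130:260,180:310],(400,400))]))
E
python3 v.py 5
```

```text
now C box: [ 39.16   0.84 184.87  -0.61] F [-0.41 -0.31 -0.45] t 5.4167 j [ 0.12  0.65  1.22 -0.59  1.49  0.38]
[-40.0, 200.0, 0.0] ([-0.004, 0.612, 0.003], [-17.09, -0.02, 7.08])
[-60.0, 180.0, 0.4] ([-0.005, 1.012, 0.002], [-21.99, -0.02, 15.15])
```

View pics/v5.png

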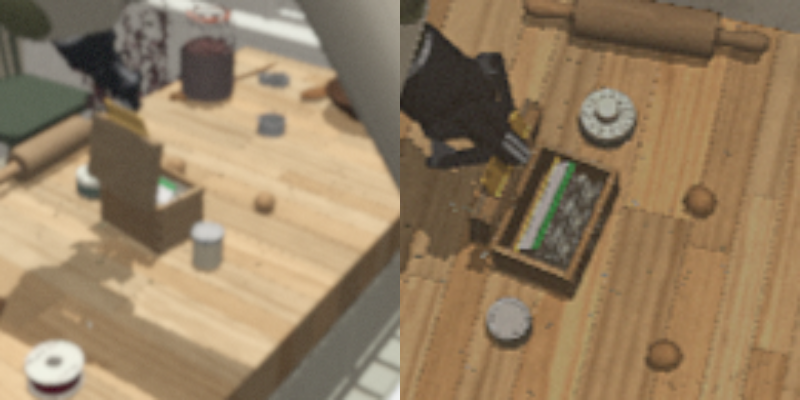

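The scene view (left) shows the lid standing open past upright at (125,160). The top view shows the flap's green edge at (550,215) with the cards exposed to its right. I'll retreat and re-orient the hand, then look at the box again.

Call:
play_rows --steps '[[[0,0,0],[-2.0,0,0],0],[[0,0,0],[-5.0,0,0],0],[[0,0.12,0],[-8.5,0,0.6],0],[[0,0.24,0],[-12.0,0,2.4],0],[[0,0.36,0],[-15.0,0,4.0],0]]'

```text
time_s: 5.93
eef_pos: [0.5857, -0.0026, 0.3891]
tool_rot: [3.139, 0.245, 1.418]
wrist_force: [0.6, 0.5, -0.3]
opening: 0.0
grip_force: 0.0
```

```bash
python3 g.py "-40,180,.35"
```

```text
now C box: [-4.9760e+01 -6.0000e-02  2.1857e+02 -2.5000e-01] F [ 0.59  0.49 -0.34] t 5.9333 j [-0.17  0.47  1.32 -0.25  1.35  0.04]
[-40.0, 180.0, 0.35] ([0.003, 0.595, 0.002], [-7.63, 0.01, 7.1])
```

Call:
play_rows --steps '[[[0,0.12,0],[-1.5,0,1.4],0],[[0,0.24,0],[-3.0,0,2.8],0],[[0,0.36,0],[-4.6,0,4.2],0],[[0,0.48,0],[-6.1,0,5.6],0],[[0,0.595,0],[-7.6,0,7.1],0]]'

```text
time_s: 6.35
eef_pos: [0.572, -0.0924, 0.3381]
tool_rot: [3.139, -0.35, 1.418]
wrist_force: [0.2, 0.1, 0.3]
opening: -0.0006
grip_force: 0.0
```

```bash
python3 g.py "-10,110,.35" "-10,79,.35"; python3 w.py 6; cat > e.py <<'E'
from h import *
z=np.load("w6.npz");P=z["P"];im=z["im"].astype(int)
c,sn=np.cos(BOX[2]),np.sin(BOX[2]);d=P[...,:2]-np.array(BOX[:2]);bx=(d@[c,sn])*1000;by=(d@[-sn,c])*1000;bz=P[...,2]*1000
g=(im[...,1]-im[...,0]>30)&(np.abs(by)<60)&(np.abs(bx)<60)
print("green",g.sum(),np.percentile(bx[g],[2,50,98]),np.percentile(by[g],[2,98]),np.percentile(bz[g],[2,50,98]))
for y0 in(-63,63):
    m=(np.abs(by-y0)<3)&(np.abs(bz-74)<4)&(np.abs(bx)<60)
    if m.sum():print("wall",y0,np.percentile(bx[m],[1,99]))
m=(np.abs(by)<50)&(bx<-35)&(bx>-60)&(np.abs(bz-74)<3);print("front wall",m.sum(),np.percentile(bx[m],[2,98]))
m=(np.abs(by)<40)&(bx>50)&(bz>110)&(bz<160);A=np.polyfit(bz[m],bx[m],1);print("lid tilt",1.571+np.arctan(A[0]),m.sum(),np.polyval(A,[150]))
E
python3 e.py
```

```text
now C box: [-3.9590e+01 -5.0000e-02  1.7933e+02  3.5000e-01] F [0.18 0.05 0.29] t 6.35 j [-0.41  0.49  1.43  0.35  1.33 -0.36]
[-10.0, 110.0, 0.35] ([0.002, 0.0, 0.001], [0.4, 0.01, 7.53])
[-10.0, 79.0, 0.35] ([0.002, 0.0, 0.001], [-0.66, 0.01, 10.44])
[-0.41   0.494  1.426  0.349  1.327 -0.361] [0.17898067 0.05477172 0.28870893] ([0.002, 0.435, 0.002], [-17.03, 0.01, -0.52])
[([255.1, 49.0], 0.7)]
green 1119 [-0.18288997  3.29937475  7.37418689] [-49.33005212  49.54583604] [77.50353435 82.76913731 85.3207507 ]
wall -63 [-41.93556935  48.22258674]
wall 63 [-41.81745679  48.2776765 ]
front wall 974 [-43.53128834 -36.68685447]
lid tilt 1.7387021728369474 3195 [77.94052813]
```

View pics/w6.png

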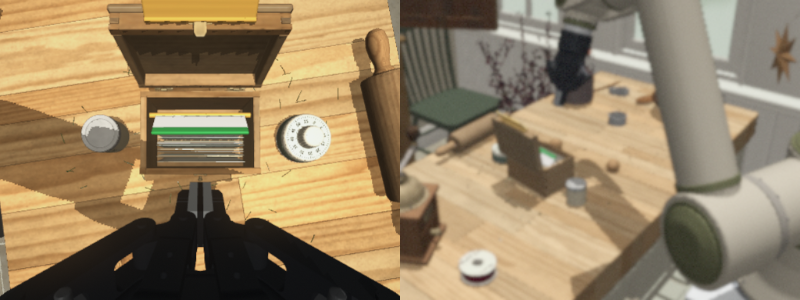

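The lid is fully open at 1.74 rad. The flap's green edge is at (200,131) in the wrist view, where the model puts it, and the box frame matches to within 1 mm. I'll lower the closed fingertips in front of the flap.

Call:
play_rows --steps '[[[0,0,0],[0.2,0,3.5],0],[[0,0,0],[0.4,0,7.0],0],[[0,0,0],[0.0,0,8.6],0],[[0,0,0],[-0.65,0,10.4],0],[[0,0,0],[-0.65,0,10.4],0]]'

```text
time_s: 6.92
eef_pos: [0.5763, -0.0607, 0.2352]
tool_rot: [-3.136, -0.342, 1.419]
wrist_force: [-1.1, -0.0, 0.5]
opening: 0.0001
grip_force: 0.0
```

```bash
python3 g.py "-2,79,.35" "6,79,.35" "14,79,.35" "21,79,.35" "28,80,.35"
```

```text
now C box: [-8.83  2.01 75.96  0.34] F [-1.06 -0.02  0.54] t 6.9167 j [-0.35  0.62  1.52  0.37  1.11 -0.39]
[-2.0, 79.0, 0.35] ([-0.006, 0.008, 0.002], [0.61, 0.09, -0.05])
[6.0, 79.0, 0.35] ([-0.006, 0.008, 0.002], [1.36, 0.09, 0.22])
[14.0, 79.0, 0.35] ([-0.006, 0.008, 0.002], [2.12, 0.09, 0.49])
[21.0, 79.0, 0.35] ([-0.006, 0.008, 0.002], [2.78, 0.1, 0.72])
[28.0, 80.0, 0.35] ([-0.006, 0.008, 0.002], [3.47, 0.1, 0.86])
```

Call:
play_rows --steps '[[[0,0,0],[0.75,0,0.25],0],[[0,0,0],[1.5,0,0.55],0],[[0,0,0],[2.25,0,0.8],0],[[0,0,0],[2.9,0,1.05],0],[[0,0,0],[3.6,0,1.3],0]]'

```text
time_s: 7.33
eef_pos: [0.5828, -0.0232, 0.2385]
tool_rot: [3.141, -0.343, 1.42]
wrist_force: [0.4, 0.2, -0.2]
opening: 0.0001
grip_force: 0.1
```

```bash
python3 g.py
```

```text
now C box: [29.35  0.29 79.26  0.34] F [ 0.43  0.23 -0.18] t 7.3333 j [-0.29  0.61  1.52  0.39  1.09 -0.33]
```

Call:
play_rows --steps '[[[0,0,0],[0.2,0,0.05],0],[[0,0,0],[0.2,0,0.05],0],[[0,0,0],[-0.6,0,-0.6],0],[[0,0,0],[-1.5,0,-2.0],0],[[0,0,0],[-2.5,0,-5.0],0]]'

```text
time_s: 7.75
eef_pos: [0.5758, -0.0646, 0.2743]
tool_rot: [-3.135, -0.344, 1.418]
wrist_force: [0.6, 0.6, -0.5]
opening: -0.0
grip_force: 0.0
```

Call:
play_rows --steps '[[[0,0,0],[-2.0,0,-3.5],0],[[0,0,0],[-4.5,0,-6.5],0],[[0,0,0],[-6.0,0,-8.0],0],[[0,0,0],[-6.0,0,-8.0],0],[[0,0,0],[-6.0,0,-8.0],0]]'

```text
time_s: 8.17
eef_pos: [0.5636, -0.1481, 0.3317]
tool_rot: [-3.141, -0.343, 1.417]
wrist_force: [-0.4, 0.2, -0.3]
opening: -0.0002
grip_force: 0.0
```

```bash
python3 g.py; python3 w.py 7; sed -i 's/w6/w7/' e.py; python3 e.py; python3 c.py >/dev/null
```

```text
now C box: [-9.6960e+01  1.4000e-01  1.7246e+02  3.4000e-01] F [-0.38  0.24 -0.28] t 8.1667 j [-0.5   0.51  1.41  0.33  1.35 -0.44]
[-0.503  0.513  1.413  0.33   1.35  -0.444] [-0.37778518  0.24374122 -0.28231177] ([-0.0, 0.442, -0.0], [-11.52, 0.01, 0.88])
[([254.8, 19.1], 0.7)]
green 1487 [31.95336444 34.07697283 47.20819286] [-49.61201692  49.29371572] [72.96528993 89.18707017 92.27305326]
wall -63 [-42.8798274   48.63814921]
wall 63 [-42.64299627  48.4239423 ]
front wall 1065 [-43.54316883 -36.55839257]Traceback (most recent call last):
  File "e.py", line 10, in <module>
    m=(np.abs(by)<40)&(bx>50)&(bz>110)&(bz<160);A=np.polyfit(bz[m],bx[m],1);print("lid tilt",1.571+np.arctan(A[0]),m.sum(),np.polyval(A,[150]))
                                                  ~~~~~~~~~~^^^^^^^^^^^^^^^
    raise TypeError("expected non-empty vector for x")
TypeError: expected non-empty vector for x
Traceback (most recent call last):
  File "c.py", line 18, in <module>
    T=T[k];print("tip",len(T),np.percentile(T,[0,2,50,98,100],axis=0))
                              ~~~~~~~~~~~~~^^^^^^^^^^^^^^^^^^^^^^^^^^
IndexError: index -1 is out of bounds for axis 0 with size 0
```

View pics/w7.png

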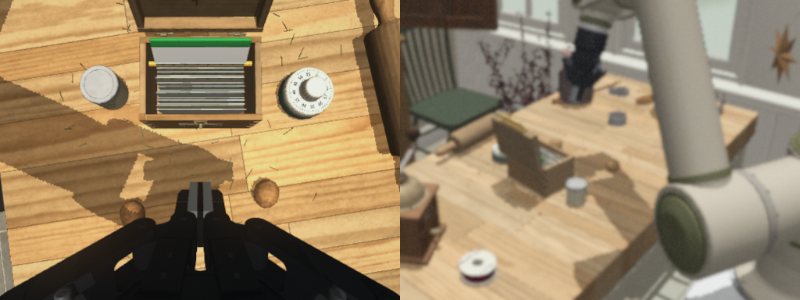

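The flap now leans back (green edge at (200,43), box x ≈ 34, z ≈ 92 mm, about +0.35 rad). The lid is still open, and the box walls read within 1 mm of before. The robot is clear, so I'll hand in.

```bash
python3 -c "
from workcell import *
print(sign_off())"
```

```text
the job is handed in; nothing more can be done
None
```

The job is handed in: the lid rests fully open (1.74 rad), the card-keeper flap leans back off the cards at its stop, the box has not moved measurably, and the robot is clear (about 8 s used).

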